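Knock the brass-capped punch into the copper plaque

ROBOT

A 6-joint arm with a two-finger parallel gripper is mounted at the origin on the work surface. World frame = base frame: x ahead of the robot, y to its left, z up, the work surface at z = 0. Lengths are in m, angles in rad, forces in N, time in s.
With the tool pointing down it reaches from about 0.3 to 0.775 m from the base axis. Payload 14.6 kg.
Tool frame: the origin (TCP) lies at the very end of the fingers, on their centre line; the grasp point (between the pads) lies 19 mm behind it; z points along the fingers, y is the direction in which the jaws open and shut (so a half turn about z gives the same grasp; the last joint's range is limited). The gripper opens to 94 mm and grips with 3 to 60 N. Pads are 16 mm wide; open, the fingers measure 119 mm over their backs; the gripper's body (75 mm by 177 mm) begins 78 mm behind the grasp point.
Start: joints at [1.244, 0.3, 1.521, -0, 1.321, -0.067], TCP at [0.141, 0.532, 0.205] pointing down, gripper open.
Joint ranges: [-3.03, 3.03], [-0.79, 2.21], [0.23, 2.52], [-1.04, 4.18], [0, 3.07], [-2.55, 2.55]. Speed limits (rad/s): [2.22, 2.22, 2.57, 3.14, 3.14, 3.14].

INTERFACE

Orientations are given as [roll, pitch, yaw] about the fixed x, y, z axes, in that order (R = Rz(yaw) Ry(pitch) Rx(roll)).
In Python, from station import ctrl, vision, ticket gives the robot as it stands.
- The arm moves only by the tool step_arm, never from a script. Its argument "steps" is a list of rows, each an object of numbers: "x", "y", "z": the shift along the tool's x, y, z in m; "ax", "ay", "az": the turn, a rotation vector about the tool's x, y, z in degrees; "claw": the finger opening in m, from 0 to 0.094. A call has 1 to 5 rows; each row shifts and turns the pose as measured when the row begins, along the tool's axes as they then stand; what a row does not reach is not made up. A row lasts 1/12 s, in which the tool goes at most 41.7 mm and 7.16 degrees, less where a joint would pass 70% of its speed; a pose out of reach is approached as far as the arm can. A call with a gripper value outside its range is refused whole. The fingers move at their own pace and stop on an object; "grip_force" is the grip in N (left out, the last holds). Time passes only in rows, so rows that do not move let the fingers close. It gives the time, the measured TCP pose, the force and the opening at its end, in the units of the state.
- ctrl.get_obs(): the state, without advancing time (a new reading comes with each control period).
- vision.camera(name): name is "scene" or "top"; returns (picture, depth): 420x560x3 uint8, red, green, blue; 420x560 float32, m along the optical axis (not along the pixel's ray), 0 where there is no reading.
- vision.camera_params(name): a dict with "fov_y" (degrees; the focal length in pixels is half the picture's height over the tangent of half this angle, whatever the lens; pixels are square), "cx", "cy" (the principal point, pixels), "origin" and "attitude" of the camera in the world. Camera axes: x right, y up, looking along -z (the intrinsics and any distortion apply to the point x, -y, -z); pixel columns grow to the right and rows downward; lengths in m; the calibration is good to about 2 mm. A picture is of the moment at which its call begins. camera_params takes no time and is no camera call.
- ticket.hand_in(): hands the job in, once; it reports no verdict.
The state is a dict: "time_s": time; "qpos": joint angles; "joint_vel": joint speeds; "tau": joint torques, N m; "ee_pos": TCP position; "eef_rot": TCP orientation; "force": force on the tool from outside, world axes, zero at the start; "moment": the same for the moment, N m; "grip_width": finger opening in m.
Only numpy, scipy, OpenCV 4.12 (cv2) and the standard library are available. Lean on these libraries where they do the work, as an engineer would, in place of code of your own. Each camera call takes 0.05 s, during which the arm holds its last target.

TASK

Pick up the white-headed mallet and use the face of its head to knock the brass-capped sprung punch, the one over the copper plaque, all the way down from above to mark the copper. Do not press down the black-capped punch on the empty stand. Then put the mallet back on the green leather pad, let go and leave it lying or standing there still.

Things in the scene. Friction and masses are not known exactly. Their poses are not given: they have to be found in the camera images.
- mallet: White mallet (0.28 to 0.44 kg) standing on its head. Origin: centre of the head's lower, striking face; z up. Head: cylinder 54 mm wide, 64 mm tall. Handle: wooden, level along the mallet's -x, 27 to 147 mm from the head's axis; flat sides, 22 mm wide (y), 26 mm high, centre line 32 mm above the lower face. Balance point 8 mm from the axis: grip firmly near the head, about 55 mm from the axis.
- work_cap (a point): Centre of the top of the brass cap (28 mm wide) to strike, 100 mm above the table; z up. Fixed grey stand, base 110 x 120 mm with a copper plaque, crossbar 62 mm and bush 70 mm high. Slides down 12 mm to a hard stop, spring 5 to 8 N, and springs back. Counts as fully down from 9 mm with the centre of the mallet's lower face within 20 mm of this point.
- idle_cap (a point): The same point on the black cap of the other, otherwise equal sprung punch, on an equal stand that has no plaque. Not to be pressed.
- pad: Flat green leather pad 180 mm (its x) by 160 mm (its y), 4 mm thick, fixed to the table; origin at the centre of its underside. The mallet belongs on it. The pad and the two stands change places from one start to the next.
Mind the look-alikes: they are no part of the job. What is shaped like the part that bears work_cap but purple is not meant.

How it is judged:
By the outcome, as a careful person would: the job done as asked, in the order asked, and still so for the second after the job is handed in, with the robot touching nothing.
It also fails if it takes over 51 s, if anything falls off the work surface, if the arm or the gripper's body presses on something with over 40 N, if the wrist force passes 120 N, or if a joint passes its speed limit or range.

## Working session

There is one attempt and no reset: what is moved stays moved. The work goes in short steps, Python scripts to look and compute and a tool call to move; the robot and the scene stay as the last step left them, time stands still between calls to the robot, and variables do not carry over. Pictures are saved under pics/ and viewed, and the job is handed in when it is done.

Besides the shell and the picture viewer there is one more tool, called after "Call:" as a command line: name --argument value ..., lists and objects as JSON in quotes. step_arm: Moves the arm, as the interface text tells. Its arguments: {"type":"object","properties":{"steps":{"type":"array"},"grip_force":{"type":"number"}},"required":["steps"]}

```bash
mkdir -p pics; ls; python3 - <<'E'
from station import ctrl, vision, ticket
import cv2,numpy as np
for n in("scene","top"):
    im,d=vision.camera(n); cv2.imwrite(f"pics/{n}0.png",im[:,:,::-1]); np.savez(f"{n}0.npz",im=im,d=d)
    print(n,vision.camera_params(n),(d>0).mean())
print(ctrl.get_obs())
E
```

```text
pics
scene {'fov_y': 42.20376171530556, 'cx': 271.8978532591591, 'cy': 212.40084586860158, 'origin': array([0.88148056, 0.58801298, 0.99742803]), 'attitude': array([6.71022247e-01, 2.62570997e-04, 2.51632669e+00])} 0.9959778911564626
top {'fov_y': 45.703358275205076, 'cx': 284.64264174207295, 'cy': 216.38038075415298, 'origin': array([0.39261967, 0.022692  , 1.17102981]), 'attitude': array([ 0.06704621, -0.00161242, -1.54661943])} 0.9961522108843538
{'time_s': 0.1, 'qpos': array([ 1.24439281e+00,  3.00372907e-01,  1.52151520e+00, -1.63761248e-05,
        1.32073580e+00, -6.66192357e-02]), 'joint_vel': array([-3.49003296e-04, -9.72157285e-04, -2.58581043e-03, -1.15906498e-03,
       -1.93376945e-03,  2.01409346e-05]), 'tau': array([ 4.69889983e-04, -5.32646620e+01, -3.53279507e+01,  7.09356135e-02,
        2.36155617e-02, -2.47116759e-05]), 'ee_pos': array([0.14121851, 0.53130893, 0.20496807]), 'eef_rot': array([-3.14056263e+00, -5.28232762e-05,  2.88181241e+00]), 'force': array([-0.13096588,  0.09683033,  0.03551914]), 'moment': array([-0.00229233,  0.05550541,  0.00202693]), 'grip_width': 0.09404240681123797}
```

View pics/scene0.png

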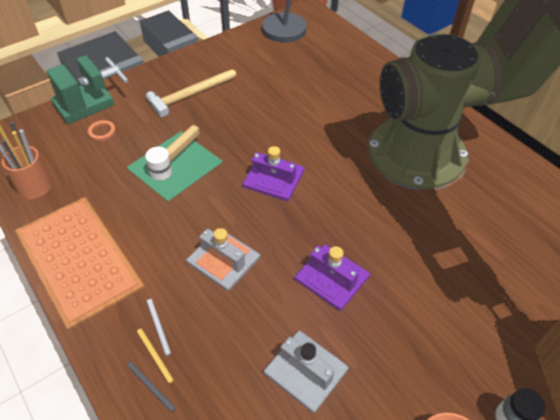

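View pics/top0.png

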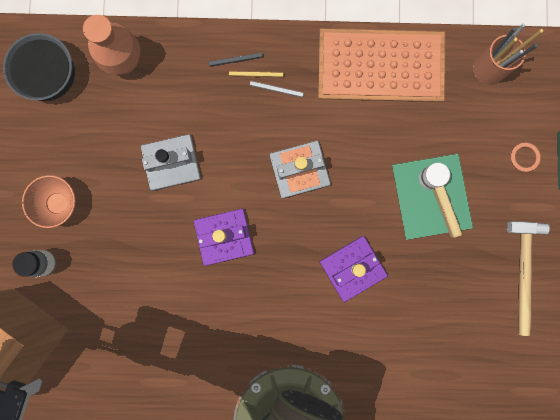

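The top picture shows these candidates:
- **Grey stand, brass cap, copper plaque:** (301,163). This fits the description.
- **Grey stand, black cap, no plaque:** (162,156). This is the idle punch.
- **Purple stands, brass caps:** (218,236) and (359,270). Both are look-alikes.
- **White-headed mallet:** on the green pad, head at (437,176), handle towards (457,233).
- **Steel hammer:** (527,228). Not meant.

I'll check these in an enlarged crop and measure.

```bash
cat > h.py <<'E'
import numpy as np,cv2
from scipy.spatial.transform import Rotation as R
from station import vision
def par(n):
    p=vision.camera_params(n); f=210/np.tan(np.radians(p['fov_y']/2)); return p,f,R.from_euler('xyz',p['attitude']).as_matrix()
def pts(n,u,v,d):
    p,f,M=par(n); u,v,d=map(lambda a:np.asarray(a,float),(u,v,d))
    c=np.stack([(u-p['cx'])/f*d,-(v-p['cy'])/f*d,-d],-1); return c@M.T+p['origin']
def ray(n,u,v,z):
    p,f,M=par(n); c=np.array([(u-p['cx'])/f,-(v-p['cy'])/f,-1.])@M.T; return p['origin']+c*(z-p['origin'][2])/c[2]
def proj(n,P):
    p,f,M=par(n); c=(np.asarray(P,float)-p['origin'])@M; return np.array([p['cx']+f*c[0]/-c[2],p['cy']-f*c[1]/-c[2]])
def cloud(n,d):
    v,u=np.mgrid[0:420,0:560]; return pts(n,u,v,d)
E
python3 - <<'E'
from h import *
for n,rois in(("top",dict(brass=(285,145,320,180),black=(145,140,180,170),head=(415,155,460,195),handle=(430,180,470,240),pad=(385,145,480,245))),("scene",dict(brass=(205,222,235,250),black=(295,340,325,362),head=(140,140,178,185),handle=(160,120,205,165),pad=(120,125,230,200)))):
    z=np.load(n+"0.npz"); im,d=z['im'],z['d']; P=cloud(n,d); hsv=cv2.cvtColor(im,cv2.COLOR_RGB2HSV)
    H,S,V=[hsv[...,i].astype(int) for i in range(3)]
    print(n,'table z',np.median(P[120:130,260:270,2]) if n=='top' else np.median(P[300:310,220:230,2]))
    for k,(a,b,c,e) in rois.items():
        m=np.zeros(d.shape,bool); m[b:e,a:c]=1
        if k=='brass': m&=(S>120)&(H>17)&(H<32)&(P[...,2]>.085)
        if k=='black': m&=(V<70)&(P[...,2]>.085)
        if k=='head': m&=(S<50)&(V>150)&(P[...,2]>.05)
        if k=='handle': m&=(H>8)&(H<25)&(S>60)&(P[...,2]>.035)
        if k=='pad': m&=(H>60)&(H<90)&(S>80)
        q=P[m]; print(k,m.sum(),'mean',q.mean(0).round(4),'zpct',np.percentile(q[:,2],[5,50,95]).round(4))
        zt=np.percentile(q[:,2],90)
        if k in('brass','black','head'):
            t=q[q[:,2]>zt-.006]; print('  top',t.mean(0).round(4),'midrange',((t.min(0)+t.max(0))/2).round(4),np.ptp(t,axis=0).round(4))
            # mask px top ellipse
            mm=(m&(P[...,2]>zt-.006)).astype(np.uint8); cs,_=cv2.findContours(mm,0,1); c_=max(cs,key=cv2.contourArea)
            (u,v),r=cv2.minEnclosingCircle(c_); print('  circ',u,v,r,ray(n,u,v,{'brass':.1,'black':.1,'head':.068}[k]).round(4))
        if k=='handle':
            t=q[q[:,2]>zt-.008]; xy=t[:,:2]; w,V_=np.linalg.eigh(np.cov(xy.T)); print('  hdl centre',xy.mean(0).round(4),'dir deg',np.degrees(np.arctan2(V_[1,1],V_[0,1])),'ext',np.ptp(xy@V_,axis=0).round(4))
        if k=='pad':
            (cx,cy),wh,an=cv2.minAreaRect((q[:,:2]*1000).astype(np.float32)); print('  rect',cx,cy,wh,an)
for n,b,o in(("top",(130,120,480,310),"c_top"),("scene",(130,120,380,420),"c_sc")):
    im=np.load(n+"0.npz")['im'][b[1]:b[3],b[0]:b[2],::-1]; cv2.imwrite(f"pics/{o}.png",cv2.resize(im,None,fx=2,fy=2,interpolation=2))
E
```

```text
top table z -0.0001863327829934036
brass 12 mean [ 0.5755 -0.0114  0.0999] zpct [0.0971 0.1003 0.1024]
  top [ 0.5755 -0.0114  0.0999] midrange [ 0.5822 -0.0101  0.0998] [0.0242 0.0216 0.0059]
  circ 303.5 167.5 1.581238865852356 [ 0.5718 -0.0156  0.1   ]
black 122 mean [0.5908 0.2925 0.0995] zpct [0.0934 0.0999 0.1033]
  top [0.591  0.2932 0.1005] midrange [0.5907 0.2933 0.1006] [0.0241 0.0246 0.0073]
  circ 161.26744079589844 155.1511688232422 6.1001505851745605 [0.5913 0.2937 0.1   ]
head 486 mean [ 0.5681 -0.3134  0.0693] zpct [0.0605 0.0677 0.0712]
  top [ 0.5689 -0.3147  0.0706] midrange [ 0.4937 -0.16    0.6178] [0.2022 0.3653 1.1065]
  circ 437.0732116699219 174.7429962158203 12.138566017150879 [ 0.5681 -0.3152  0.068 ]
handle 577 mean [ 0.4873 -0.3406  0.0612] zpct [0.0395 0.0482 0.0524]
  hdl centre [ 0.4875 -0.3408] dir deg 96.18799648702158 ext [0.116  0.4013]
pad 3764 mean [ 0.522  -0.3147  0.0093] zpct [0.0003 0.004  0.0078]
  rect 499.61517333984375 -183.16778564453125 (178.3695526123047, 445.5517272949219) 11.248106002807617
scene table z -0.0018481138298182542
brass 
[... 335 characters left out ...]
drange [0.5933 0.2968 0.0987] [0.0252 0.0236 0.0084]
  circ 307.8636474609375 350.8636474609375 7.188539505004883 [0.5948 0.2982 0.1   ]
head 379 mean [ 0.5729 -0.3061  0.0689] zpct [0.0528 0.0656 0.0691]
  top [ 0.5723 -0.3083  0.0725] midrange [0.7129 0.1226 0.5299] [0.3372 0.9309 0.9351]
  circ 156.04385375976562 154.69297790527344 11.282354354858398 [ 0.5707 -0.3142  0.068 ]
handle 344 mean [ 0.4889 -0.3363  0.0534] zpct [0.037  0.046  0.0503]
  hdl centre [ 0.4891 -0.3361] dir deg 64.37150046117931 ext [0.0853 1.0629]
pad 2089 mean [ 0.5265 -0.2984  0.0047] zpct [-0.001   0.0023  0.0058]
  rect 635.9611206054688 95.66879272460938 (1077.3070068359375, 223.9178924560547) 75.23746490478516
```

View pics/c_top.png

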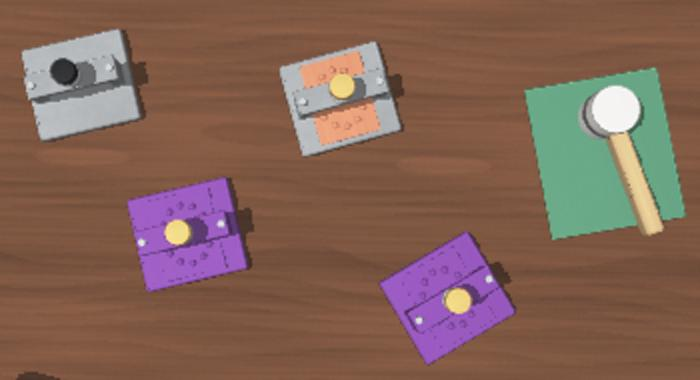

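The crop confirms it. The copper-plaque grey stand has its brass cap at about (301,163) full-frame, the two purple stands are decoys, the black-capped stand is bare, and the white mallet lies on the pad. Next I'll refine the masks by removing depth outliers.

```bash
python3 - <<'E'
from h import *
def ell(n,m,z):
    m=cv2.morphologyEx(m.astype(np.uint8),cv2.MORPH_OPEN,np.ones((2,2),np.uint8)); cs,_=cv2.findContours(m,0,1); c=max(cs,key=cv2.contourArea)
    M=cv2.moments(c); u,v=M['m10']/M['m00'],M['m01']/M['m00']; return np.round((u,v),1),cv2.contourArea(c),ray(n,u,v,z).round(4)
rois={"top":dict(brass=(285,145,320,180),head=(415,155,460,195),handle=(430,180,470,240),pad=(385,145,480,245)),"scene":dict(brass=(205,222,235,250),head=(140,140,178,185),handle=(160,120,205,165),pad=(120,125,230,200))}
for n in rois:
    z=np.load(n+"0.npz"); im,d=z['im'],z['d']; P=cloud(n,d); hsv=cv2.cvtColor(im,cv2.COLOR_RGB2HSV)
    H,S,V=[hsv[...,i].astype(int) for i in range(3)]; Z=P[...,2]; ok=(d>0)&(Z<.13)
    for k,(a,b,c,e) in rois[n].items():
        m=np.zeros(d.shape,bool); m[b:e,a:c]=1; m&=ok
        if k=='brass':
            print(hsv[163,301] if n=='top' else hsv[235,220]); m&=(S>90)&(H>17)&(H<32)&(Z>.092); print(n,k,ell(n,m,.1),np.median(P[m],axis=0).round(4))
        if k=='head': m&=(S<60)&(V>140)&(Z>.060); print(n,k,ell(n,m,.068),np.median(P[m],axis=0).round(4),np.median(Z[m]))
        if k=='handle':
            m&=(H>8)&(H<28)&(S>50)&(Z>.040)&(Z<.058); q=P[m][:,:2]; w,E=np.linalg.eigh(np.cov(q.T)); t=E[:,1]; t=t*np.sign(t[0])
            print(n,k,m.sum(),q.mean(0).round(4),'yaw +x',np.degrees(np.arctan2(t[1],t[0])),'ext',np.ptp(q@E,axis=0).round(4), 'medz',np.median(Z[m]))
        if k=='pad':
            m&=(H>55)&(H<95)&(S>80)&(Z<.02); u,v=np.nonzero(m)[::-1]; Q=np.array([ray(n,x,y,.004)[:2] for x,y in zip(u,v)])
            print(n,k,cv2.minAreaRect((Q*1000).astype(np.float32)))
E
```

```text
[ 23 114 241]
top brass (array([301.7, 163.7]), 104.0, array([ 0.58  , -0.0114,  0.1   ])) [ 0.5818 -0.0097  0.1004]
top head (array([438. , 175.5]), 430.0, array([ 0.5665, -0.3172,  0.068 ])) [ 0.569  -0.315   0.0678] 0.06776867124919361
top handle 536 [ 0.4883 -0.3457] yaw +x 21.189095046074563 ext [0.0249 0.1211] medz 0.04840046013020438Traceback (most recent call last):
  File "<stdin>", line 18, in <module>
  File "h.py", line 10, in ray
    p,f,M=par(n); c=np.array([(u-p['cx'])/f,-(v-p['cy'])/f,-1.])@M.T; return p['origin']+c*(z-p['origin'][2])/c[2]
          ~~~^^^
  File "h.py", line 5, in par
    p=vision.camera_params(n); f=210/np.tan(np.radians(p['fov_y']/2)); return p,f,R.from_euler('xyz',p['attitude']).as_matrix()
ValueError: time passes only in moves, steps and waits
```

```bash
python3 - <<'E'
import re
s=open('h.py').read()
s=s.replace("def par(n):\n    p=vision","import functools\n@functools.lru_cache\ndef par(n):\n    p=vision")
open('h.py','w').write(s)
E
python3 - <<'E'
from h import *
def ell(n,m,z):
    m=cv2.morphologyEx(m.astype(np.uint8),cv2.MORPH_OPEN,np.ones((3,3),np.uint8)); k,l,st,ce=cv2.connectedComponentsWithStats(m); i=1+np.argmax(st[1:,4])
    u,v=ce[i]; return np.round((u,v),1),st[i],ray(n,u,v,z).round(4)
rois={"top":dict(brass=(285,145,320,180),head=(415,155,460,195),handle=(430,180,470,240),pad=(385,145,480,245)),"scene":dict(brass=(205,222,235,250),head=(140,140,178,185),handle=(160,120,205,165),pad=(120,125,230,200))}
for n in rois:
    z=np.load(n+"0.npz"); im,d=z['im'],z['d']; P=cloud(n,d); hsv=cv2.cvtColor(im,cv2.COLOR_RGB2HSV)
    H,S,V=[hsv[...,i].astype(int) for i in range(3)]; Z=P[...,2]; ok=(d>0)&(Z<.13)
    for k,(a,b,c,e) in rois[n].items():
        m=np.zeros(d.shape,bool); m[b:e,a:c]=1; m&=ok
        if k=='brass':
            m&=(S>90)&(H>17)&(H<32)&(Z>.092); print(n,k,ell(n,m,.1),np.median(P[m],axis=0).round(4))
        if k=='head': m&=(S<60)&(V>140)&(Z>.060); print(n,k,ell(n,m,.068),np.median(P[m],axis=0).round(4))
        if k=='handle':
            m&=(H>8)&(H<28)&(S>50)&(Z>.040)&(Z<.058); q=P[m][:,:2]; w,E=np.linalg.eigh(np.cov(q.T)); t=E[:,1]; t=t*np.sign(t[0])
            print(n,k,m.sum(),q.mean(0).round(4),'yaw +x',np.degrees(np.arctan2(t[1],t[0])),'ext',np.ptp(q@E,axis=0).round(4), 'medz',np.median(Z[m]))
        if k=='pad':
            m&=(H>55)&(H<95)&(S>80)&(Z<.02); q=P[m][:,:2]
            print(n,k,cv2.minAreaRect((q*1000).astype(np.float32)))
E
```

```text
top brass (array([300.6, 162.7]), array([295, 157,  12,  12, 122], dtype=int32), array([ 0.5821, -0.0092,  0.1   ])) [ 0.5818 -0.0097  0.1004]
top head (array([437. , 174.5]), array([425, 163,  25,  24, 464], dtype=int32), array([ 0.5687, -0.3149,  0.068 ])) [ 0.569  -0.315   0.0678]
top handle 536 [ 0.4883 -0.3457] yaw +x 21.189095046074563 ext [0.0249 0.1211] medz 0.04840046013020438
top pad ((527.3860473632812, -322.76104736328125), (178.37710571289062, 160.89581298828125), 11.233260154724121)
scene brass (array([219.8, 234.4]), array([214, 229,  13,  12, 124], dtype=int32), array([ 0.5842, -0.0056,  0.1   ])) [ 0.5838 -0.0061  0.0983]
scene head (array([156.3, 155.2]), array([146, 147,  22,  17, 302], dtype=int32), array([ 0.5711, -0.3124,  0.068 ])) [ 0.5711 -0.3135  0.066 ]
scene handle 298 [ 0.4855 -0.3454] yaw +x 22.361931051872723 ext [0.0252 0.12  ] medz 0.04640821523466032
scene pad ((526.8297119140625, -321.2607116699219), (179.33583068847656, 161.29417419433594), 10.819148063659668)
```

```bash
cat > plan.py <<'E'
import sys,numpy as np
from scipy.spatial.transform import Rotation as R
from station import ctrl
def plan(x,y,z,yawdeg,n=5,smax=.040,amax=7.0):
    o=ctrl.get_obs(); p=np.array(o['ee_pos']); M=R.from_euler('xyz',o['eef_rot']); G=R.from_euler('xyz',[np.pi,0,np.radians(yawdeg)])
    T=np.array([x,y,z]); print('t',round(o['time_s'],2),'pos',p.round(4),'rpy',np.degrees(o['eef_rot']).round(2),'F',np.round(o['force'],1),'w',round(o['grip_width'],4))
    for i in range(n):
        dp=T-p; L=np.linalg.norm(dp); dp*=min(1,smax/max(L,1e-9)); s=M.inv().apply(dp)
        rv=(M.inv()*G).as_rotvec(degrees=True); a=np.linalg.norm(rv); rv*=min(1,amax/max(a,1e-9))
        print(i,'s',s.round(4),'a',rv.round(2)); p=p+dp; M=M*R.from_rotvec(rv,degrees=True)
if __name__=="__main__": plan(*map(float,sys.argv[1:5]),n=int(sys.argv[5]) if len(sys.argv)>5 else 5)
E
python3 plan.py .518 -.334 .2 21.3 25
```

```text
t 0.1 pos [0.1412 0.5313 0.205 ] rpy [-179.94   -0.    165.12] F [-0.1  0.1  0. ] w 0.094
0 s [-0.0249 -0.0313  0.0002] a [-0.  0.  7.]
1 s [-0.0285 -0.0281  0.0002] a [-0.  0.  7.]
2 s [-0.0317 -0.0244  0.0002] a [-0.  0.  7.]
3 s [-0.0344 -0.0204  0.0002] a [-0.  0.  7.]
4 s [-0.0367 -0.016   0.0002] a [-0.  0.  7.]
5 s [-0.0383 -0.0114  0.0002] a [-0.  0.  7.]
6 s [-0.0394 -0.0067  0.0002] a [-0.  0.  7.]
7 s [-0.04   -0.0018  0.0002] a [-0.  0.  7.]
8 s [-0.0399  0.0031  0.0002] a [-0.  0.  7.]
9 s [-0.0392  0.0079  0.0002] a [-0.  0.  7.]
10 s [-0.038   0.0126  0.0002] a [-0.  0.  7.]
11 s [-0.0361  0.0172  0.0002] a [-0.  0.  7.]
12 s [-0.0338  0.0214  0.0002] a [-0.  0.  7.]
13 s [-0.0309  0.0254  0.0002] a [-0.  0.  7.]
14 s [-0.0276  0.029   0.0002] a [-0.  0.  7.]
15 s [-0.0238  0.0321  0.0002] a [-0.  0.  7.]
16 s [-0.0197  0.0348  0.0002] a [-0.  0.  7.]
17 s [-0.0154  0.0369  0.0002] a [-0.  0.  7.]
18 s [-0.0107  0.0385  0.0002] a [-0.  0.  7.]
19 s [-0.006   0.0396  0.0002] a [-0.  0.  7.]
20 s [-0.0011  0.04    0.0002] a [-0.    0.    3.82]
21 s [0.0016 0.04   0.0002] a [ 0. -0. -0.]
22 s [0.0016 0.04   0.0002] a [-0. -0. -0.]
23 s [0.0009 0.0238 0.0001] a [-0. -0. -0.]
24 s [0. 0. 0.] a [-0. -0. -0.]
```

Call:
step_arm --steps '[{"x": -0.025, "y": -0.031, "az": 7}, {"x": -0.028, "y": -0.028, "az": 7}, {"x": -0.032, "y": -0.024, "az": 7}, {"x": -0.034, "y": -0.02, "az": 7}, {"x": -0.037, "y": -0.016, "az": 7}]' --grip_force 60

```text
validation failed for argument at $.st...
```

Call:
step_arm --steps '[{"x": -0.038, "y": -0.011, "az": 7}, {"x": -0.039, "y": -0.007, "az": 7}, {"x": -0.04, "y": -0.002, "az": 7}, {"x": -0.04, "y": 0.003, "az": 7}, {"x": -0.039, "y": 0.008, "az": 7}]'

```text
validation failed for argument at $.st...
```

```bash
python3 plan.py .518 -.334 .2 21.3 18
```

```text
t 0.1 pos [0.1412 0.5313 0.205 ] rpy [-179.94   -0.    165.12] F [-0.1  0.1  0. ] w 0.094
0 s [-0.0249 -0.0313  0.0002] a [-0.  0.  7.]
1 s [-0.0285 -0.0281  0.0002] a [-0.  0.  7.]
2 s [-0.0317 -0.0244  0.0002] a [-0.  0.  7.]
3 s [-0.0344 -0.0204  0.0002] a [-0.  0.  7.]
4 s [-0.0367 -0.016   0.0002] a [-0.  0.  7.]
5 s [-0.0383 -0.0114  0.0002] a [-0.  0.  7.]
6 s [-0.0394 -0.0067  0.0002] a [-0.  0.  7.]
7 s [-0.04   -0.0018  0.0002] a [-0.  0.  7.]
8 s [-0.0399  0.0031  0.0002] a [-0.  0.  7.]
9 s [-0.0392  0.0079  0.0002] a [-0.  0.  7.]
10 s [-0.038   0.0126  0.0002] a [-0.  0.  7.]
11 s [-0.0361  0.0172  0.0002] a [-0.  0.  7.]
12 s [-0.0338  0.0214  0.0002] a [-0.  0.  7.]
13 s [-0.0309  0.0254  0.0002] a [-0.  0.  7.]
14 s [-0.0276  0.029   0.0002] a [-0.  0.  7.]
15 s [-0.0238  0.0321  0.0002] a [-0.  0.  7.]
16 s [-0.0197  0.0348  0.0002] a [-0.  0.  7.]
17 s [-0.0154  0.0369  0.0002] a [-0.  0.  7.]
```

Call:
step_arm --steps '[{"x": -0.025, "y": -0.031, "z": 0, "ax": 0, "ay": 0, "az": 7, "claw": 0.094}, {"x": -0.028, "y": -0.028, "z": 0, "ax": 0, "ay": 0, "az": 7, "claw": 0.094}, {"x": -0.032, "y": -0.024, "z": 0, "ax": 0, "ay": 0, "az": 7, "claw": 0.094}, {"x": -0.034, "y": -0.02, "z": 0, "ax": 0, "ay": 0, "az": 7, "claw": 0.094}, {"x": -0.037, "y": -0.016, "z": 0, "ax": 0, "ay": 0, "az": 7, "claw": 0.094}]' --grip_force 60

```text
time_s: 0.52
ee_pos: [0.2196, 0.3456, 0.2013]
eef_rot: [-3.135, 0.002, 2.262]
force: [0.4, -0.2, 0.3]
grip_width: 0.0943
```

Every key is required in each row.

Call:
step_arm --steps '[{"x": -0.038, "y": -0.011, "z": -0.001, "ax": 0, "ay": 0, "az": 7, "claw": 0.094}, {"x": -0.039, "y": -0.007, "z": -0.001, "ax": 0, "ay": 0, "az": 7, "claw": 0.094}, {"x": -0.04, "y": -0.002, "z": -0.001, "ax": 0, "ay": 0, "az": 7, "claw": 0.094}, {"x": -0.04, "y": 0.003, "z": -0.001, "ax": 0, "ay": 0, "az": 7, "claw": 0.094}, {"x": -0.039, "y": 0.008, "z": -0.001, "ax": 0, "ay": 0, "az": 7, "claw": 0.094}]'

```text
time_s: 0.93
ee_pos: [0.2957, 0.1527, 0.2064]
eef_rot: [-3.138, 0.006, 1.636]
force: [1.8, 0.9, -1.0]
grip_width: 0.094
```

```bash
python3 plan.py .518 -.334 .2 21.3 10
```

```text
t 0.93 pos [0.2957 0.1527 0.2064] rpy [-179.78    0.35   93.76] F [ 1.8  0.9 -1. ] w 0.094
0 s [-0.0374  0.0142  0.0006] a [0.   0.04 7.  ]
1 s [-0.0354  0.0186  0.0006] a [0.   0.04 7.  ]
2 s [-0.0328  0.0228  0.0006] a [0.   0.04 7.  ]
3 s [-0.0298  0.0267  0.0006] a [0.   0.04 7.  ]
4 s [-0.0263  0.0301  0.0005] a [0.   0.04 7.  ]
5 s [-0.0225  0.0331  0.0005] a [0.   0.04 7.  ]
6 s [-0.0183  0.0356  0.0005] a [0.   0.04 7.  ]
7 s [-0.0138  0.0375  0.0005] a [0.   0.04 7.  ]
8 s [-0.0091  0.0389  0.0005] a [0.   0.04 7.  ]
9 s [-0.0043  0.0398  0.0005] a [0.   0.04 7.  ]
```

Call:
step_arm --steps '[{"x": -0.037, "y": 0.014, "z": 0.001, "ax": 0, "ay": 0, "az": 7, "claw": 0.094}, {"x": -0.035, "y": 0.019, "z": 0.001, "ax": 0, "ay": 0, "az": 7, "claw": 0.094}, {"x": -0.033, "y": 0.023, "z": 0.001, "ax": 0, "ay": 0, "az": 7, "claw": 0.094}, {"x": -0.03, "y": 0.027, "z": 0, "ax": 0, "ay": 0, "az": 7, "claw": 0.094}, {"x": -0.026, "y": 0.03, "z": 0, "ax": 0, "ay": 0, "az": 7, "claw": 0.094}]'

```text
time_s: 1.35
ee_pos: [0.3783, -0.0385, 0.2051]
eef_rot: [3.138, 0.005, 1.01]
force: [1.0, 1.5, -0.2]
grip_width: 0.0938
```

```bash
python3 plan.py .518 -.334 .2 21.3 10
```

```text
t 1.35 pos [ 0.3783 -0.0385  0.2051] rpy [179.82   0.28  57.89] F [ 1.   1.5 -0.2] w 0.0938
0 s [-0.0215  0.0337  0.0008] a [0.05 0.04 7.  ]
1 s [-0.0173  0.0361  0.0008] a [0.05 0.04 7.  ]
2 s [-0.0127  0.0379  0.0008] a [0.05 0.04 7.  ]
3 s [-0.008   0.0392  0.0007] a [0.05 0.04 7.  ]
4 s [-0.0032  0.0399  0.0007] a [0.05 0.04 7.  ]
5 s [0.0017 0.04   0.0006] a [0.01 0.01 1.59]
6 s [0.0028 0.0399 0.0006] a [-0. -0. -0.]
7 s [0.0028 0.0399 0.0006] a [0. 0. 0.]
8 s [0.0005 0.0068 0.0001] a [0. 0. 0.]
9 s [0. 0. 0.] a [0. 0. 0.]
```

Call:
step_arm --steps '[{"x": -0.022, "y": 0.034, "z": 0.001, "ax": 0, "ay": 0, "az": 7, "claw": 0.094}, {"x": -0.017, "y": 0.036, "z": 0.001, "ax": 0, "ay": 0, "az": 7, "claw": 0.094}, {"x": -0.013, "y": 0.038, "z": 0.001, "ax": 0, "ay": 0, "az": 7, "claw": 0.094}, {"x": -0.008, "y": 0.039, "z": 0.001, "ax": 0, "ay": 0, "az": 7, "claw": 0.094}, {"x": -0.003, "y": 0.04, "z": 0.001, "ax": 0, "ay": 0, "az": 7, "claw": 0.094}]'

```text
time_s: 1.77
ee_pos: [0.4627, -0.2289, 0.2004]
eef_rot: [3.136, 0.002, 0.385]
force: [-0.4, 1.0, -0.1]
grip_width: 0.0938
```

```bash
python3 plan.py .518 -.334 .15 21.3 5
```

```text
t 1.77 pos [ 0.4627 -0.2289  0.2004] rpy [1.797e+02 1.100e-01 2.208e+01] F [-0.4  1.  -0.1] w 0.0938
0 s [0.0037 0.0366 0.0158] a [0.3  0.11 0.78]
1 s [0.0041 0.0366 0.0156] a [0. 0. 0.]
2 s [0.0041 0.0366 0.0156] a [-0.  0.  0.]
3 s [0.0009 0.0082 0.0035] a [0. 0. 0.]
4 s [0. 0. 0.] a [0. 0. 0.]
```

Call:
step_arm --steps '[{"x": 0.004, "y": 0.037, "z": 0.016, "ax": 0, "ay": 0, "az": 0.8, "claw": 0.094}, {"x": 0.004, "y": 0.037, "z": 0.016, "ax": 0, "ay": 0, "az": 0, "claw": 0.094}, {"x": 0.004, "y": 0.036, "z": 0.015, "ax": 0, "ay": 0, "az": 0, "claw": 0.094}, {"x": 0.001, "y": 0.008, "z": 0.003, "ax": 0, "ay": 0, "az": 0, "claw": 0.094}, {"x": 0, "y": 0, "z": 0, "ax": 0, "ay": 0, "az": 0, "claw": 0.094}]'

```text
time_s: 2.18
ee_pos: [0.5182, -0.3445, 0.1458]
eef_rot: [3.139, 0.003, 0.355]
force: [-0.8, 0.2, -0.2]
grip_width: 0.0937
```

```bash
python3 plan.py .518 -.334 .05 21.3 5; python3 - <<'E'
from h import *
for n,b in(("scene",(90,60,290,210)),("top",(360,120,520,260))):
    im,d=vision.camera(n); cv2.imwrite(f"pics/a_{n}.png",cv2.resize(im[b[1]:b[3],b[0]:b[2],::-1],None,fx=3,fy=3))
E
```

```text
t 2.18 pos [ 0.5182 -0.3445  0.1458] rpy [179.83   0.19  20.35] F [-0.8  0.2 -0.2] w 0.0937
0 s [ 0.0016 -0.0042  0.0397] a [ 0.16  0.19 -0.95]
1 s [ 0.0015 -0.0041  0.0398] a [-0.  0.  0.]
2 s [ 0.0006 -0.0017  0.0163] a [-0.  0.  0.]
3 s [0. 0. 0.] a [0. 0. 0.]
4 s [0. 0. 0.] a [0. 0. 0.]
```

View pics/a_scene.png

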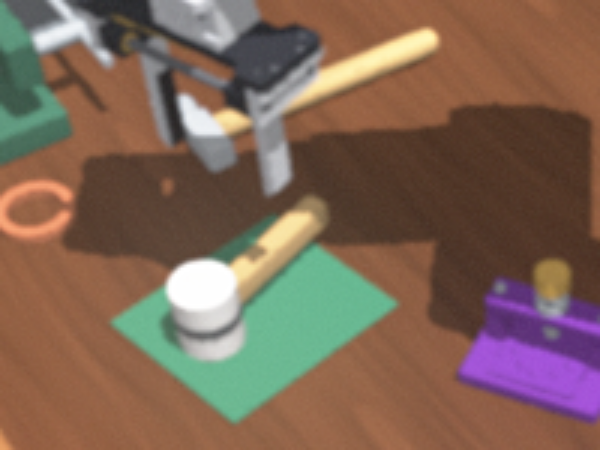

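The crop shows the open fingers above and to either side of the handle, with the head and pad clear. I'll descend.

Call:
step_arm --steps '[{"x": 0.002, "y": -0.008, "z": 0.02, "ax": 0, "ay": 0, "az": -0.9, "claw": 0.094}, {"x": 0, "y": -0.002, "z": 0.03, "ax": 0, "ay": 0, "az": 0, "claw": 0.094}, {"x": 0, "y": 0, "z": 0.025, "ax": 0, "ay": 0, "az": 0, "claw": 0.094}, {"x": 0, "y": 0, "z": 0.01, "ax": 0, "ay": 0, "az": 0, "claw": 0.094}, {"x": 0, "y": 0, "z": 0, "ax": 0, "ay": 0, "az": 0, "claw": 0.094}]'

```text
time_s: 2.7
ee_pos: [0.5174, -0.3278, 0.0673]
eef_rot: [3.13, -0.003, 0.378]
force: [-0.8, -0.4, -0.2]
grip_width: 0.0939
```

```bash
python3 plan.py .518 -.334 .018 21.3 5
```

```text
t 2.7 pos [ 0.5174 -0.3278  0.0673] rpy [ 1.7932e+02 -1.7000e-01  2.1660e+01] F [-0.8 -0.4 -0.2] w 0.0939
0 s [-0.0015  0.0043  0.0397] a [ 0.67 -0.17  0.36]
1 s [-0.0003  0.0012  0.0096] a [-0. -0. -0.]
2 s [0. 0. 0.] a [0. 0. 0.]
3 s [0. 0. 0.] a [0. 0. 0.]
4 s [0. 0. 0.] a [0. 0. 0.]
```

Call:
step_arm --steps '[{"x": -0.001, "y": 0.003, "z": 0.018, "ax": 0.6, "ay": 0, "az": 0.3, "claw": 0.094}, {"x": 0, "y": 0.001, "z": 0.018, "ax": 0, "ay": 0, "az": 0, "claw": 0.094}, {"x": 0, "y": 0, "z": 0.006, "ax": 0, "ay": 0, "az": 0, "claw": 0.094}, {"x": 0, "y": 0, "z": 0, "ax": 0, "ay": 0, "az": 0, "claw": 0.094}, {"x": 0, "y": 0, "z": 0, "ax": 0, "ay": 0, "az": 0, "claw": 0.094}]'

```text
time_s: 3.12
ee_pos: [0.5212, -0.3311, 0.0338]
eef_rot: [3.132, -0.008, 0.376]
force: [-0.7, -0.2, -0.1]
grip_width: 0.0938
```

```bash
python3 plan.py .518 -.334 .018 21.3 3
```

```text
t 3.12 pos [ 0.5212 -0.3311  0.0338] rpy [179.47  -0.49  21.53] F [-0.7 -0.2 -0.1] w 0.0938
0 s [-0.0042  0.0014  0.0157] a [ 0.53 -0.49  0.23]
1 s [0. 0. 0.] a [-0.  0. -0.]
2 s [0. 0. 0.] a [0. 0. 0.]
```

Call:
step_arm --steps '[{"x": -0.003, "y": 0.002, "z": 0.01, "ax": 0.5, "ay": -0.5, "az": 0.2, "claw": 0.094}, {"x": -0.001, "y": 0.001, "z": 0.005, "ax": 0, "ay": 0, "az": 0, "claw": 0.094}, {"x": 0, "y": 0, "z": 0, "ax": 0, "ay": 0, "az": 0, "claw": 0.094}, {"x": 0, "y": 0, "z": 0, "ax": 0, "ay": 0, "az": 0, "claw": 0.094}]'

```text
time_s: 3.45
ee_pos: [0.5199, -0.3365, 0.0216]
eef_rot: [3.138, -0.002, 0.372]
force: [0.1, 0.3, -0.9]
grip_width: 0.094
```

```bash
python3 plan.py .518 -.334 .018 21.3 3; python3 - <<'E'
from h import *
for n,b in(("scene",(90,60,290,210)),("top",(360,120,520,260))):
    im,d=vision.camera(n); cv2.imwrite(f"pics/b_{n}.png",cv2.resize(im[b[1]:b[3],b[0]:b[2],::-1],None,fx=3,fy=3))
E
```

```text
t 3.45 pos [ 0.5199 -0.3365  0.0216] rpy [ 1.7977e+02 -9.0000e-02  2.1330e+01] F [ 0.1  0.3 -0.9] w 0.094
0 s [-0.0009 -0.0031  0.0036] a [ 0.23 -0.09  0.03]
1 s [0. 0. 0.] a [-0. -0. -0.]
2 s [0. 0. 0.] a [ 0.  0. -0.]
```

View pics/b_scene.png

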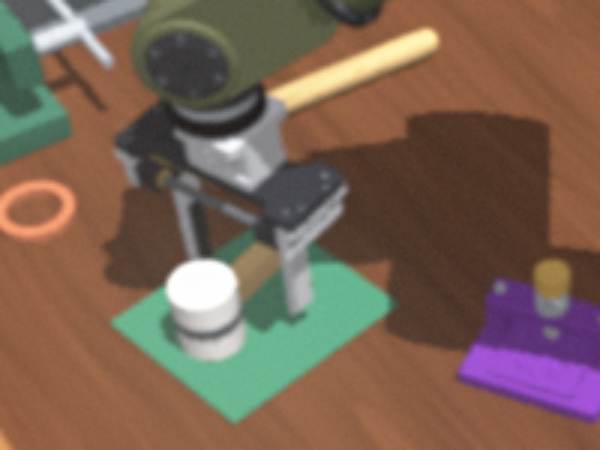

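View pics/b_top.png

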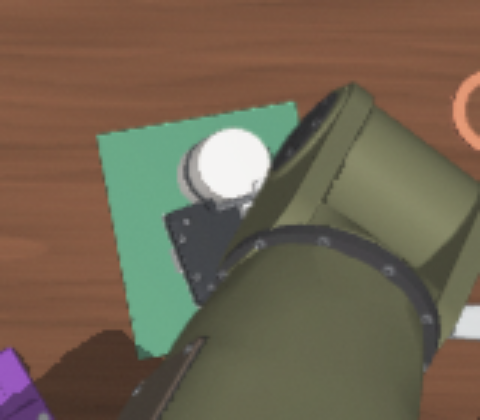

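Both views show the fingers straddling the handle just behind the white head. I'll make a small centring shift and then close.

Call:
step_arm --steps '[{"x": -0.001, "y": -0.002, "z": 0.003, "ax": 0.2, "ay": 0, "az": 0, "claw": 0.094}, {"x": 0, "y": 0, "z": 0, "ax": 0, "ay": 0, "az": 0, "claw": 0.05}, {"x": 0, "y": 0, "z": 0, "ax": 0, "ay": 0, "az": 0, "claw": 0.02}, {"x": 0, "y": 0, "z": 0, "ax": 0, "ay": 0, "az": 0, "claw": 0.0}, {"x": 0, "y": 0, "z": 0, "ax": 0, "ay": 0, "az": 0, "claw": 0.0}]' --grip_force 60

```text
time_s: 3.97
ee_pos: [0.5182, -0.3348, 0.0188]
eef_rot: [3.141, -0.002, 0.372]
force: [-0.1, 0.6, -0.2]
grip_width: 0.0707
```

Call:
step_arm --steps '[{"x": 0, "y": 0, "z": 0, "ax": 0, "ay": 0, "az": 0, "claw": 0.0}, {"x": 0, "y": 0, "z": 0, "ax": 0, "ay": 0, "az": 0, "claw": 0.0}, {"x": 0, "y": 0, "z": 0, "ax": 0, "ay": 0, "az": 0, "claw": 0.0}]'

```text
time_s: 4.22
ee_pos: [0.5183, -0.3348, 0.019]
eef_rot: [3.141, -0.002, 0.373]
force: [0.6, 0.1, -0.6]
grip_width: 0.051
```

Call:
step_arm --steps '[{"x": 0, "y": 0, "z": 0, "ax": 0, "ay": 0, "az": 0, "claw": 0.0}, {"x": 0, "y": 0, "z": 0, "ax": 0, "ay": 0, "az": 0, "claw": 0.0}, {"x": 0, "y": 0, "z": 0, "ax": 0, "ay": 0, "az": 0, "claw": 0.0}, {"x": 0, "y": 0, "z": 0, "ax": 0, "ay": 0, "az": 0, "claw": 0.0}, {"x": 0, "y": 0, "z": 0, "ax": 0, "ay": 0, "az": 0, "claw": 0.0}]'

```text
time_s: 4.63
ee_pos: [0.5183, -0.3349, 0.019]
eef_rot: [3.141, -0.002, 0.373]
force: [0.5, 0.1, -0.3]
grip_width: 0.0216
```

Call:
step_arm --steps '[{"x": 0, "y": 0, "z": 0, "ax": 0, "ay": 0, "az": 0, "claw": 0.0}, {"x": 0, "y": 0, "z": 0, "ax": 0, "ay": 0, "az": 0, "claw": 0.0}, {"x": 0, "y": 0, "z": 0, "ax": 0, "ay": 0, "az": 0, "claw": 0.0}]'

```text
time_s: 4.88
ee_pos: [0.5183, -0.3348, 0.019]
eef_rot: [3.141, -0.002, 0.373]
force: [0.2, -0.4, 0.2]
grip_width: 0.0219
```

Gripped, with the opening at 22 mm as expected. I'll lift.

Call:
step_arm --steps '[{"x": 0, "y": 0, "z": -0.01, "ax": 0, "ay": 0, "az": 0, "claw": 0.0}, {"x": 0, "y": 0, "z": -0.025, "ax": 0, "ay": 0, "az": 0, "claw": 0.0}, {"x": 0, "y": 0, "z": -0.035, "ax": 0, "ay": 0, "az": 0, "claw": 0.0}, {"x": 0, "y": 0, "z": -0.035, "ax": 0, "ay": 0, "az": 0, "claw": 0.0}, {"x": 0, "y": 0, "z": -0.03, "ax": 0, "ay": 0, "az": 0, "claw": 0.0}]'

```text
time_s: 5.3
ee_pos: [0.5138, -0.3319, 0.1511]
eef_rot: [-3.126, 0.009, 0.373]
force: [0.7, -1.2, -3.7]
grip_width: 0.0213
```

Call:
step_arm --steps '[{"x": 0, "y": 0, "z": -0.01, "ax": 0, "ay": 0, "az": 0, "claw": 0.0}, {"x": 0, "y": 0, "z": 0, "ax": 0, "ay": 0, "az": 0, "claw": 0.0}, {"x": 0, "y": 0, "z": 0, "ax": 0, "ay": 0, "az": 0, "claw": 0.0}]'

```text
time_s: 5.55
ee_pos: [0.5151, -0.3329, 0.1679]
eef_rot: [-3.134, 0.004, 0.373]
force: [-0.6, 1.1, -3.7]
grip_width: 0.0216
```

```bash
python3 plan.py .532 -.029 .16 21.3 12; python3 - <<'E'
from h import *
for n,b in(("scene",(90,30,310,230)),("top",(360,120,520,260))):
    im,d=vision.camera(n); cv2.imwrite(f"pics/c_{n}.png",cv2.resize(im[b[1]:b[3],b[0]:b[2],::-1],None,fx=3,fy=3)); np.savez(f"{n}1.npz",im=im,d=d)
E
```

```text
t 5.55 pos [ 0.5151 -0.3329  0.1679] rpy [-179.54    0.25   21.37] F [-0.6  1.1 -3.7] w 0.0216
0 s [ 0.0166 -0.0364  0.0013] a [-0.46  0.25  0.07]
1 s [ 0.0166 -0.0364  0.001 ] a [ 0. -0. -0.]
2 s [ 0.0166 -0.0364  0.001 ] a [-0. -0. -0.]
3 s [ 0.0166 -0.0364  0.001 ] a [-0. -0. -0.]
4 s [ 0.0166 -0.0364  0.001 ] a [-0. -0. -0.]
5 s [ 0.0166 -0.0364  0.001 ] a [-0. -0. -0.]
6 s [ 0.0166 -0.0364  0.001 ] a [-0. -0. -0.]
7 s [ 0.0101 -0.0223  0.0006] a [-0. -0. -0.]
8 s [0. 0. 0.] a [-0. -0. -0.]
9 s [0. 0. 0.] a [-0. -0. -0.]
10 s [0. 0. 0.] a [-0. -0. -0.]
11 s [0. 0. 0.] a [-0. -0. -0.]
```

View pics/c_scene.png

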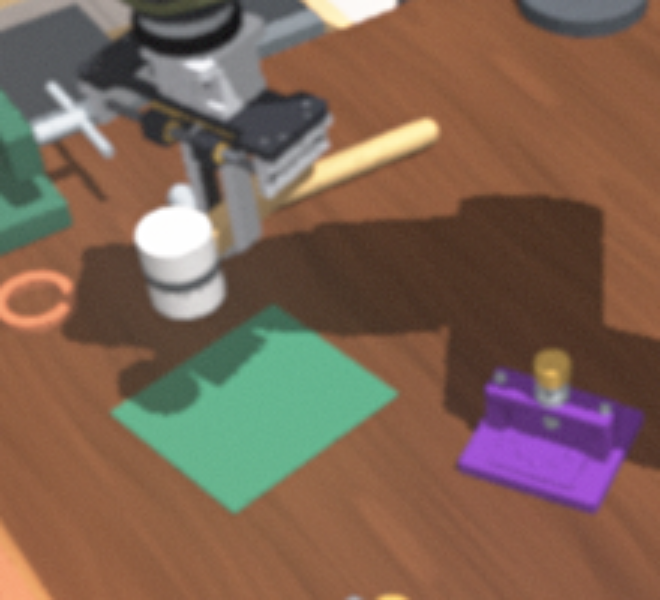

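View pics/c_top.png

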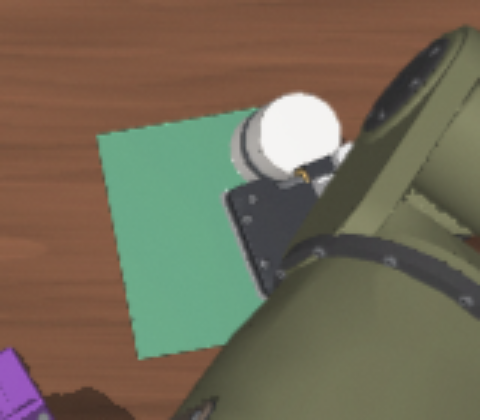

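The mallet is lifted and hangs level, with its white head to the left of the fingers in the scene view. Next I'll measure the head pose relative to the TCP.

```bash
cat > head.py <<'E'
from h import *
def head(im,d,n,tcp,yaw,w=60):
    P=cloud(n,d); hsv=cv2.cvtColor(im,cv2.COLOR_RGB2HSV); c=np.array(tcp)+np.array([.055*np.cos(yaw),.055*np.sin(yaw),.051-.0])  # approx head top
    m=(hsv[...,1]<60)&(hsv[...,2]>120)&(d>0)&(np.linalg.norm(P-c,axis=-1)<.055)
    q=P[m]; zt=np.percentile(q[:,2],85); t=m&(P[...,2]>zt-.012)
    t=cv2.morphologyEx(t.astype(np.uint8),2,np.ones((3,3),np.uint8)); k,l,st,ce=cv2.connectedComponentsWithStats(t); i=1+np.argmax(st[1:,4]); t=l==i
    t=cv2.erode(t.astype(np.uint8),np.ones((3,3)))>0; q=P[t]
    A=np.c_[q[:,:2]-q[:,:2].mean(0),np.ones(len(q))]; s,*_=np.linalg.lstsq(A,q[:,2],rcond=None); r=q[:,2]-A@s; g=abs(r)<.004; s,*_=np.linalg.lstsq(A[g],q[g,2],rcond=None)
    ct=(q.min(0)+q.max(0))/2
    return ce[i].round(1),st[i],q.mean(0).round(4),ct.round(4),'z',s[2].round(4),'slope deg',np.degrees(s[:2]).round(1),ray(n,*ce[i],s[2]).round(4)
E
python3 - <<'E'
from head import *
for n in("scene","top"):
    z=np.load(n+"1.npz"); print(n,*head(z['im'],z['d'],n,[.5151,-.3329,.1679],.373))
E
```

```text
scene [147.1 108.3] [135  99  25  20 387] [ 0.5684 -0.3085  0.2142] [ 0.5677 -0.3097  0.2124] z 0.2143 slope deg [-0.6 -1.1] [ 0.5685 -0.308   0.2143]
top [457.7 163.9] [445 151  28  28 548] [ 0.5664 -0.309   0.2157] [ 0.5658 -0.3115  0.2155] z 0.2157 slope deg [-0.5  0.1] [ 0.5668 -0.3099  0.2157]
```

Call:
step_arm --steps '[{"x": 0.008, "y": -0.018, "z": 0, "ax": -0.4, "ay": 0, "az": 0, "claw": 0.0}, {"x": 0.014, "y": -0.03, "z": 0, "ax": 0, "ay": 0, "az": 0, "claw": 0.0}, {"x": 0.016, "y": -0.034, "z": 0, "ax": 0, "ay": 0, "az": 0, "claw": 0.0}, {"x": 0.016, "y": -0.034, "z": 0, "ax": 0, "ay": 0, "az": 0, "claw": 0.0}, {"x": 0.016, "y": -0.034, "z": 0, "ax": 0, "ay": 0, "az": 0, "claw": 0.0}]'

```text
time_s: 6.07
ee_pos: [0.5211, -0.1666, 0.1557]
eef_rot: [-3.128, 0.017, 0.363]
force: [1.2, 0.0, -4.2]
grip_width: 0.0216
```

```bash
python3 plan.py .531 -.0295 .16 21.3 6
```

```text
t 6.07 pos [ 0.5211 -0.1666  0.1557] rpy [-179.23    0.96   20.83] F [ 1.2  0.  -4.2] w 0.0216
0 s [ 0.0168 -0.0363 -0.001 ] a [-0.78  0.95 -0.48]
1 s [ 0.0172 -0.0361 -0.0013] a [ 0.  0. -0.]
2 s [ 0.0172 -0.0361 -0.0013] a [-0.  0. -0.]
3 s [ 0.0075 -0.0158 -0.0005] a [ 0. -0. -0.]
4 s [0. 0. 0.] a [ 0. -0. -0.]
5 s [0. 0. 0.] a [ 0. -0. -0.]
```

Call:
step_arm --steps '[{"x": 0.016, "y": -0.034, "z": -0.007, "ax": -0.7, "ay": 0.9, "az": -0.4, "claw": 0.0}, {"x": 0.014, "y": -0.03, "z": -0.002, "ax": 0, "ay": 0, "az": 0, "claw": 0.0}, {"x": 0.01, "y": -0.021, "z": -0.001, "ax": 0, "ay": 0, "az": 0, "claw": 0.0}, {"x": 0.004, "y": -0.01, "z": 0, "ax": 0, "ay": 0, "az": 0, "claw": 0.0}, {"x": 0, "y": 0, "z": 0, "ax": 0, "ay": 0, "az": 0, "claw": 0.0}]'

```text
time_s: 6.48
ee_pos: [0.5237, -0.0502, 0.1569]
eef_rot: [-3.131, 0.013, 0.376]
force: [-0.1, -0.6, -5.5]
grip_width: 0.0217
```

```bash
python3 plan.py .531 -.0295 .15 21.3 4
```

```text
t 6.48 pos [ 0.5237 -0.0502  0.1569] rpy [-179.37    0.73   21.56] F [-0.1 -0.6 -5.5] w 0.0217
0 s [ 0.0145 -0.0165  0.0069] a [-0.63  0.73  0.25]
1 s [0. 0. 0.] a [ 0. -0.  0.]
2 s [0. 0. 0.] a [-0. -0. -0.]
3 s [0. 0. 0.] a [-0. -0. -0.]
```

Call:
step_arm --steps '[{"x": 0.007, "y": -0.008, "z": 0.002, "ax": -0.6, "ay": 0.7, "az": 0.2, "claw": 0.0}, {"x": 0.004, "y": -0.005, "z": 0, "ax": 0, "ay": 0, "az": 0, "claw": 0.0}, {"x": 0, "y": 0, "z": 0, "ax": 0, "ay": 0, "az": 0, "claw": 0.0}, {"x": 0, "y": 0, "z": 0, "ax": 0, "ay": 0, "az": 0, "claw": 0.0}]'

```text
time_s: 6.82
ee_pos: [0.5279, -0.0355, 0.1508]
eef_rot: [-3.138, 0.007, 0.372]
force: [-0.2, 0.2, -4.2]
grip_width: 0.0215
```

```bash
python3 plan.py .531 -.0295 .15 21.3 2;  python3 - <<'E'
from head import *
from station import ctrl
o=ctrl.get_obs()
for n,b in(("scene",(130,130,330,300)),("top",(240,100,400,240))):
    im,d=vision.camera(n); cv2.imwrite(f"pics/d_{n}.png",cv2.resize(im[b[1]:b[3],b[0]:b[2],::-1],None,fx=3,fy=3)); print(*head(im,d,n,o['ee_pos'],o['eef_rot'][2]))
E
```

```text
t 6.82 pos [ 0.5279 -0.0355  0.1508] rpy [-179.81    0.4    21.33] F [-0.2  0.2 -4.2] w 0.0215
0 s [ 0.0051 -0.0045  0.0008] a [-0.19  0.4   0.03]
1 s [0. 0. 0.] a [-0.  0.  0.]
[215.5 201.3] [202 190  28  24 538] [ 0.5814 -0.012   0.1973] [ 0.5803 -0.0136  0.1958] z 0.1974 slope deg [-0.1 -0.8] [ 0.5814 -0.012   0.1974]Traceback (most recent call last):
  File "<stdin>", line 5, in <module>
  File "head.py", line 6, in head
    t=cv2.morphologyEx(t.astype(np.uint8),2,np.ones((3,3),np.uint8)); k,l,st,ce=cv2.connectedComponentsWithStats(t); i=1+np.argmax(st[1:,4]); t=l==i
                                                                                                                         ~~~~~~~~~^^^^^^^^^^
    return _wrapfunc(a, 'argmax', axis=axis, out=out, **kwds)
    return bound(*args, **kwds)
ValueError: attempt to get argmax of an empty sequence
```

View pics/d_scene.png

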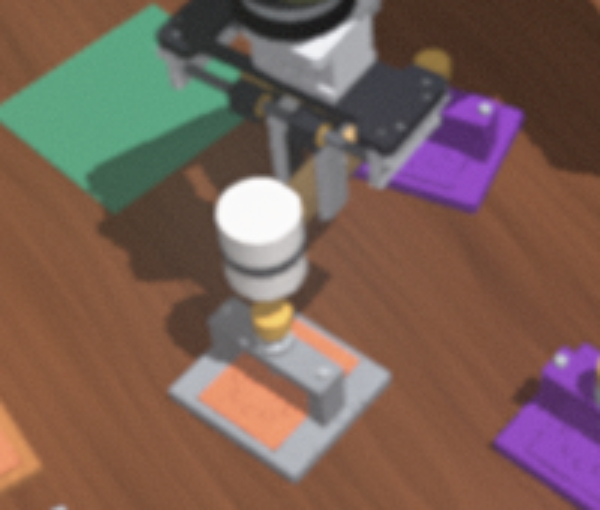

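The scene crop shows the head hanging just above the brass cap on the copper-plaque stand. It needs about 6 mm more in +y. I'll correct that, then go down.

Call:
step_arm --steps '[{"x": 0.005, "y": -0.005, "z": 0.004, "ax": 0, "ay": 0.3, "az": 0, "claw": 0.0}, {"x": 0, "y": 0, "z": 0.008, "ax": 0, "ay": 0, "az": 0, "claw": 0.0}, {"x": 0, "y": 0, "z": 0, "ax": 0, "ay": 0, "az": 0, "claw": 0.0}, {"x": 0, "y": 0, "z": 0, "ax": 0, "ay": 0, "az": 0, "claw": 0.0}]'

```text
time_s: 7.25
ee_pos: [0.531, -0.0303, 0.1377]
eef_rot: [-3.138, 0.001, 0.37]
force: [0.6, -0.6, -4.2]
grip_width: 0.0215
```

```bash
python3 plan.py .5305 -.0295 .12 21.3 2
```

```text
t 7.25 pos [ 0.531  -0.0303  0.1377] rpy [-1.7982e+02  6.0000e-02  2.1180e+01] F [ 0.6 -0.6 -4.2] w 0.0215
0 s [-0.0002 -0.0009  0.0177] a [-0.18  0.06 -0.12]
1 s [0. 0. 0.] a [ 0. -0. -0.]
```

Call:
step_arm --steps '[{"x": 0, "y": -0.001, "z": 0.012, "ax": 0, "ay": 0, "az": 0, "claw": 0.0}, {"x": 0, "y": 0, "z": 0.008, "ax": 0, "ay": 0, "az": 0, "claw": 0.0}, {"x": 0, "y": 0, "z": 0, "ax": 0, "ay": 0, "az": 0, "claw": 0.0}]'

```text
time_s: 7.5
ee_pos: [0.5307, -0.0296, 0.117]
eef_rot: [-3.139, 0.001, 0.37]
force: [-0.2, -0.3, -4.8]
grip_width: 0.0213
```

```bash
python3 plan.py .5305 -.0295 .104 21.3 2
```

```text
t 7.5 pos [ 0.5307 -0.0296  0.117 ] rpy [-1.7983e+02  4.0000e-02  2.1170e+01] F [-0.2 -0.3 -4.8] w 0.0213
0 s [-0.0002 -0.0001  0.013 ] a [-0.17  0.04 -0.13]
1 s [0. 0. 0.] a [ 0. -0. -0.]
```

Call:
step_arm --steps '[{"x": 0, "y": 0, "z": 0.008, "ax": 0, "ay": 0, "az": 0, "claw": 0.0}, {"x": 0, "y": 0, "z": 0.005, "ax": 0, "ay": 0, "az": 0, "claw": 0.0}]'

```text
time_s: 7.67
ee_pos: [0.5315, -0.0298, 0.1047]
eef_rot: [-3.14, -0.002, 0.37]
force: [-3.2, -0.1, 2.3]
grip_width: 0.0216
```

Call:
step_arm --steps '[{"x": 0, "y": 0, "z": 0.002, "ax": 0, "ay": 0, "az": 0, "claw": 0.0}]'

```text
time_s: 7.75
ee_pos: [0.5315, -0.0298, 0.1026]
eef_rot: [-3.14, -0.002, 0.37]
force: [-10.6, -1.9, 14.6]
grip_width: 0.0217
```

```bash
python3 - <<'E'
from head import *
from station import ctrl
o=ctrl.get_obs(); print(o['ee_pos'],o['force'])
n,b="scene",(130,130,330,300)
im,d=vision.camera(n); cv2.imwrite(f"pics/e_{n}.png",cv2.resize(im[b[1]:b[3],b[0]:b[2],::-1],None,fx=4,fy=3.5)); print(*head(im,d,n,o['ee_pos'],o['eef_rot'][2]))
o=ctrl.get_obs(); print(o['ee_pos'],o['force'])
E
```

```text
[ 0.53154504 -0.02980095  0.10261091] [-10.64485569  -1.89095667  14.55949829]
[217.6 219. ] [204 208  28  23 516] [ 0.5845 -0.007   0.1502] [ 0.5841 -0.0077  0.1481] z 0.1503 slope deg [ 0.  -0.6] [ 0.5844 -0.0066  0.1503]
[ 0.53181632 -0.02998052  0.10289246] [-1.02324557 -0.08748663  2.02647069]
```

View pics/e_scene.png

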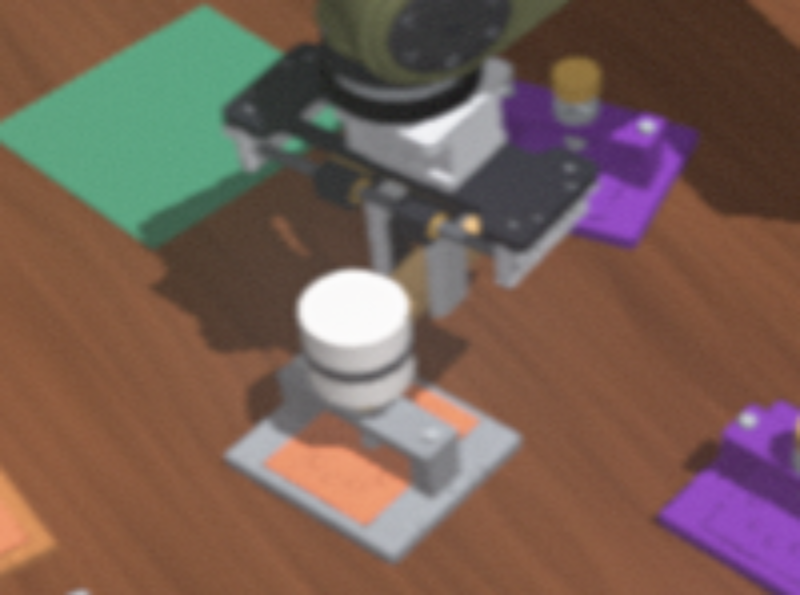

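The crop shows the head seated on the punch, with the brass cap hidden right down near the bush and the head centred within about 1 mm. I'll give it one brief further press to be sure of the stop.

Call:
step_arm --steps '[{"x": 0, "y": 0, "z": 0.003, "ax": 0, "ay": 0, "az": 0, "claw": 0.0}]'

```text
time_s: 7.88
ee_pos: [0.5323, -0.0304, 0.1014]
eef_rot: [3.141, -0.003, 0.369]
force: [-15.6, -2.9, 26.0]
grip_width: 0.0216
```

Call:
step_arm --steps '[{"x": 0, "y": 0, "z": -0.01, "ax": 0, "ay": 0, "az": 0, "claw": 0.0}, {"x": 0, "y": 0, "z": -0.02, "ax": 0, "ay": 0, "az": 0, "claw": 0.0}, {"x": 0, "y": 0, "z": -0.025, "ax": 0, "ay": 0, "az": 0, "claw": 0.0}, {"x": 0, "y": 0, "z": -0.012, "ax": 0, "ay": 0, "az": 0, "claw": 0.0}, {"x": 0, "y": 0, "z": 0, "ax": 0, "ay": 0, "az": 0, "claw": 0.0}]'

```text
time_s: 8.3
ee_pos: [0.532, -0.0307, 0.1718]
eef_rot: [3.141, -0.003, 0.369]
force: [-0.2, -1.2, -4.0]
grip_width: 0.0216
```

```bash
python3 plan.py .50 -.345 .18 21.3 10; python3 - <<'E'
from head import *
from station import ctrl
o=ctrl.get_obs()
n,b="scene",(130,130,330,300)
im,d=vision.camera(n); cv2.imwrite(f"pics/f_{n}.png",cv2.resize(im[b[1]:b[3],b[0]:b[2],::-1],None,fx=3,fy=3)); print(*head(im,d,n,o['ee_pos'],o['eef_rot'][2]))
E
```

```text
t 8.3 pos [ 0.532  -0.0307  0.1718] rpy [179.99  -0.19  21.15] F [-0.2 -1.2 -4. ] w 0.0216
0 s [-0.0181  0.0356 -0.0011] a [ 0.01 -0.19 -0.15]
1 s [-0.0182  0.0356 -0.001 ] a [-0.  0.  0.]
2 s [-0.0182  0.0356 -0.001 ] a [0. 0. 0.]
3 s [-0.0182  0.0356 -0.001 ] a [0. 0. 0.]
4 s [-0.0182  0.0356 -0.001 ] a [0. 0. 0.]
5 s [-0.0182  0.0356 -0.001 ] a [0. 0. 0.]
6 s [-0.0182  0.0356 -0.001 ] a [0. 0. 0.]
7 s [-0.0164  0.0321 -0.0009] a [0. 0. 0.]
8 s [0. 0. 0.] a [0. 0. 0.]
9 s [0. 0. 0.] a [0. 0. 0.]
[214.8 196. ] [201 184  29  25 572] [ 0.5844 -0.007   0.2199] [ 0.5839 -0.0082  0.2187] z 0.22 slope deg [-0. -1.] [ 0.5841 -0.0066  0.22  ]
```

View pics/f_scene.png

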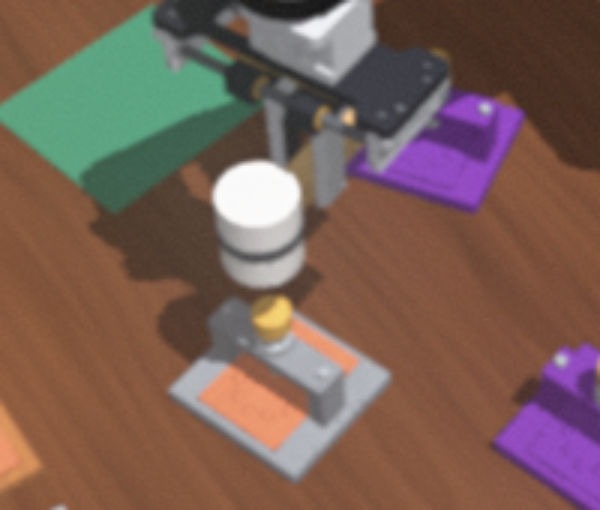

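The punch has sprung back after a firm stop at about 30 N of contact force, and the mallet is still level. I'll return it to the pad, centred and aligned with it.

```bash
python3 plan.py .525 -.3255 .17 11 10
```

```text
t 8.35 pos [ 0.5318 -0.0307  0.1708] rpy [-1.7999e+02 -1.5000e-01  2.1150e+01] F [ 0.5 -0.8 -4.5] w 0.0219
0 s [-0.0153  0.037   0.0001] a [-0.01 -0.1   7.  ]
1 s [-0.0107  0.0385  0.0001] a [-0.01 -0.05  3.15]
2 s [-0.0085  0.0391  0.0001] a [-0.  0.  0.]
3 s [-0.0085  0.0391  0.0001] a [0. 0. 0.]
4 s [-0.0085  0.0391  0.0001] a [-0. -0. -0.]
5 s [-0.0085  0.0391  0.0001] a [-0. -0. -0.]
6 s [-0.0085  0.0391  0.0001] a [-0. -0. -0.]
7 s [-0.0032  0.0146  0.    ] a [-0. -0. -0.]
8 s [0. 0. 0.] a [-0. -0. -0.]
9 s [0. 0. 0.] a [-0. -0. -0.]
```

Call:
step_arm --steps '[{"x": -0.009, "y": 0.018, "z": -0.002, "ax": 0, "ay": 0, "az": 1, "claw": 0.0}, {"x": -0.014, "y": 0.03, "z": -0.002, "ax": 0, "ay": 0, "az": 2, "claw": 0.0}, {"x": -0.013, "y": 0.036, "z": -0.002, "ax": 0, "ay": 0, "az": 2, "claw": 0.0}, {"x": -0.012, "y": 0.036, "z": -0.002, "ax": 0, "ay": 0, "az": 2, "claw": 0.0}, {"x": -0.011, "y": 0.036, "z": -0.001, "ax": 0, "ay": 0, "az": 2, "claw": 0.0}]'

```text
time_s: 8.77
ee_pos: [0.5212, -0.1966, 0.1743]
eef_rot: [-3.137, 0.002, 0.217]
force: [1.0, -0.5, -3.8]
grip_width: 0.0212
```

```bash
python3 plan.py .525 -.3255 .12 11 6
```

```text
t 8.77 pos [ 0.5212 -0.1966  0.1743] rpy [-1.7973e+02  1.3000e-01  1.2440e+01] F [ 1.  -0.5 -3.8] w 0.0212
0 s [-0.0069  0.0363  0.0154] a [-0.27  0.14  1.43]
1 s [-0.006   0.0364  0.0155] a [ 0. -0. -0.]
2 s [-0.006   0.0364  0.0155] a [-0.  0.  0.]
3 s [-0.003   0.0181  0.0077] a [-0. -0. -0.]
4 s [0. 0. 0.] a [-0. -0. -0.]
5 s [0. 0. 0.] a [-0. -0. -0.]
```

Call:
step_arm --steps '[{"x": -0.007, "y": 0.036, "z": 0.01, "ax": 0, "ay": 0, "az": 0.5, "claw": 0.0}, {"x": -0.006, "y": 0.032, "z": 0.01, "ax": 0, "ay": 0, "az": 0, "claw": 0.0}, {"x": -0.004, "y": 0.024, "z": 0.01, "ax": 0, "ay": 0, "az": 0, "claw": 0.0}, {"x": -0.002, "y": 0.01, "z": 0.005, "ax": 0, "ay": 0, "az": 0, "claw": 0.0}, {"x": 0, "y": 0, "z": 0, "ax": 0, "ay": 0, "az": 0, "claw": 0.0}]'

```text
time_s: 9.18
ee_pos: [0.5197, -0.3111, 0.1306]
eef_rot: [-3.133, 0.007, 0.199]
force: [0.1, 0.9, -4.7]
grip_width: 0.0212
```

```bash
python3 plan.py .525 -.3255 .06 11 6
```

```text
t 9.18 pos [ 0.5197 -0.3111  0.1306] rpy [-179.52    0.42   11.39] F [ 0.1  0.9 -4.7] w 0.0212
0 s [0.0016 0.0087 0.039 ] a [-0.48  0.43  0.39]
1 s [0.0011 0.0068 0.0315] a [ 0. -0.  0.]
2 s [0. 0. 0.] a [-0. -0. -0.]
3 s [0. 0. 0.] a [-0. -0. -0.]
4 s [0. 0. 0.] a [-0. -0. -0.]
5 s [0. 0. 0.] a [-0. -0. -0.]
```

Call:
step_arm --steps '[{"x": 0.002, "y": 0.007, "z": 0.02, "ax": -0.4, "ay": 0.4, "az": 0.3, "claw": 0.0}, {"x": 0.001, "y": 0.005, "z": 0.025, "ax": 0, "ay": 0, "az": 0, "claw": 0.0}, {"x": 0, "y": 0, "z": 0.02, "ax": 0, "ay": 0, "az": 0, "claw": 0.0}, {"x": 0, "y": 0, "z": 0.01, "ax": 0, "ay": 0, "az": 0, "claw": 0.0}, {"x": 0, "y": 0, "z": 0, "ax": 0, "ay": 0, "az": 0, "claw": 0.0}]'

```text
time_s: 9.6
ee_pos: [0.5248, -0.3185, 0.0506]
eef_rot: [-3.138, 0.002, 0.195]
force: [-1.3, 0.6, -4.5]
grip_width: 0.0215
```

```bash
python3 plan.py .525 -.3255 .03 11 3; python3 - <<'E'
from head import *
from station import ctrl
o=ctrl.get_obs()
n,b="scene",(90,30,290,210)
im,d=vision.camera(n); cv2.imwrite(f"pics/g_{n}.png",cv2.resize(im[b[1]:b[3],b[0]:b[2],::-1],None,fx=3,fy=3)); print(*head(im,d,n,o['ee_pos'],o['eef_rot'][2]))
E
```

```text
t 9.6 pos [ 0.5248 -0.3185  0.0506] rpy [-1.7978e+02  1.1000e-01  1.1150e+01] F [-1.3  0.6 -4.5] w 0.0215
0 s [-0.0011  0.007   0.0205] a [-0.22  0.11  0.15]
1 s [0. 0. 0.] a [ 0. -0. -0.]
2 s [0. 0. 0.] a [-0. -0. -0.]
[153.  149.9] [142 141  23  19 339] [ 0.5794 -0.3027  0.0983] [ 0.5797 -0.3057  0.0966] z 0.0984 slope deg [0.3 0.9] [ 0.5792 -0.3027  0.0984]
```

View pics/g_scene.png

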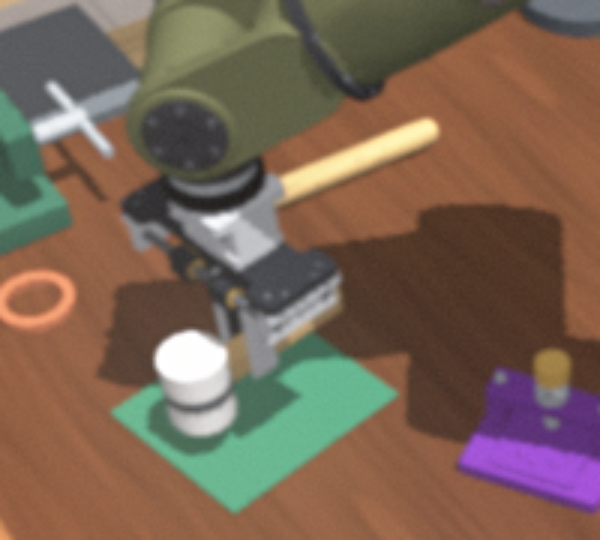

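The head is level and over the pad. I'll shift it about 6 mm in -y and lower it to contact.

Call:
step_arm --steps '[{"x": -0.001, "y": 0.005, "z": 0.012, "ax": -0.2, "ay": 0, "az": 0, "claw": 0.0}, {"x": 0, "y": 0.001, "z": 0.01, "ax": 0, "ay": 0, "az": 0, "claw": 0.0}, {"x": 0, "y": 0, "z": 0, "ax": 0, "ay": 0, "az": 0, "claw": 0.0}, {"x": 0, "y": 0, "z": 0, "ax": 0, "ay": 0, "az": 0, "claw": 0.0}]'

```text
time_s: 9.98
ee_pos: [0.5271, -0.3249, 0.0311]
eef_rot: [3.138, -0.002, 0.196]
force: [0.9, 0.2, -5.1]
grip_width: 0.0219
```

```bash
python3 plan.py .524 -.3255 .019 11 2
```

```text
t 9.98 pos [ 0.5271 -0.3249  0.0311] rpy [ 1.7977e+02 -1.2000e-01  1.1250e+01] F [ 0.9  0.2 -5.1] w 0.0219
0 s [-0.0032 -0.      0.012 ] a [ 0.23 -0.12  0.25]
1 s [0. 0. 0.] a [-0.  0.  0.]
```

Call:
step_arm --steps '[{"x": -0.002, "y": 0, "z": 0.006, "ax": 0.2, "ay": 0, "az": 0, "claw": 0.0}, {"x": 0, "y": 0, "z": 0.004, "ax": 0, "ay": 0, "az": 0, "claw": 0.0}, {"x": 0, "y": 0, "z": 0, "ax": 0, "ay": 0, "az": 0, "claw": 0.0}]'

```text
time_s: 10.23
ee_pos: [0.5255, -0.3257, 0.0214]
eef_rot: [3.14, -0.004, 0.196]
force: [-0.5, 0.7, -4.3]
grip_width: 0.0215
```

Call:
step_arm --steps '[{"x": 0, "y": 0, "z": 0.001, "ax": 0, "ay": 0, "az": 0, "claw": 0.0}, {"x": 0, "y": 0, "z": 0, "ax": 0, "ay": 0, "az": 0, "claw": 0.0}]'

```text
time_s: 10.4
ee_pos: [0.5255, -0.3257, 0.0203]
eef_rot: [3.14, -0.004, 0.196]
force: [-0.1, -0.0, -3.5]
grip_width: 0.022
```

Call:
step_arm --steps '[{"x": 0, "y": 0, "z": 0.001, "ax": 0, "ay": 0, "az": 0, "claw": 0.0}, {"x": 0, "y": 0, "z": 0, "ax": 0, "ay": 0, "az": 0, "claw": 0.0}]'

```text
time_s: 10.57
ee_pos: [0.5256, -0.3258, 0.0195]
eef_rot: [3.14, -0.004, 0.196]
force: [0.5, -1.1, -4.7]
grip_width: 0.0215
```

Call:
step_arm --steps '[{"x": 0, "y": 0, "z": 0.0005, "ax": 0, "ay": 0, "az": 0, "claw": 0.0}, {"x": 0, "y": 0, "z": 0, "ax": 0, "ay": 0, "az": 0, "claw": 0.0}]'

```text
time_s: 10.73
ee_pos: [0.5258, -0.3259, 0.0193]
eef_rot: [3.139, -0.004, 0.196]
force: [0.2, -0.0, -4.2]
grip_width: 0.0216
```

Call:
step_arm --steps '[{"x": 0, "y": 0, "z": 0.0015, "ax": 0, "ay": 0, "az": 0, "claw": 0.0}, {"x": 0, "y": 0, "z": 0, "ax": 0, "ay": 0, "az": 0, "claw": 0.0}]'

```text
time_s: 10.9
ee_pos: [0.5261, -0.3261, 0.0184]
eef_rot: [3.139, -0.005, 0.196]
force: [-0.6, -0.3, -3.1]
grip_width: 0.0216
```

Call:
step_arm --steps '[{"x": 0, "y": 0, "z": 0.0015, "ax": 0, "ay": 0, "az": 0, "claw": 0.0}, {"x": 0, "y": 0, "z": 0, "ax": 0, "ay": 0, "az": 0, "claw": 0.0}]'

```text
time_s: 11.07
ee_pos: [0.5262, -0.3265, 0.0184]
eef_rot: [3.138, -0.005, 0.196]
force: [1.1, 0.3, -3.4]
grip_width: 0.0217
```

The descent has stalled at z = 0.0184, so the head is on the pad. I'll open.

Call:
step_arm --steps '[{"x": 0, "y": 0, "z": 0.001, "ax": 0, "ay": 0, "az": 0, "claw": 0.0}, {"x": 0, "y": 0, "z": 0, "ax": 0, "ay": 0, "az": 0, "claw": 0.026}, {"x": 0, "y": 0, "z": 0, "ax": 0, "ay": 0, "az": 0, "claw": 0.04}, {"x": 0, "y": 0, "z": 0, "ax": 0, "ay": 0, "az": 0, "claw": 0.094}, {"x": 0, "y": 0, "z": 0, "ax": 0, "ay": 0, "az": 0, "claw": 0.094}]'

```text
time_s: 11.48
ee_pos: [0.5273, -0.3273, 0.0187]
eef_rot: [3.135, -0.008, 0.196]
force: [-0.4, 0.7, -0.1]
grip_width: 0.0426
```

Call:
step_arm --steps '[{"x": 0, "y": 0, "z": 0, "ax": 0, "ay": 0, "az": 0, "claw": 0.094}, {"x": 0, "y": 0, "z": 0, "ax": 0, "ay": 0, "az": 0, "claw": 0.094}, {"x": 0, "y": 0, "z": 0, "ax": 0, "ay": 0, "az": 0, "claw": 0.094}, {"x": 0, "y": 0, "z": 0, "ax": 0, "ay": 0, "az": 0, "claw": 0.094}, {"x": 0, "y": 0, "z": 0, "ax": 0, "ay": 0, "az": 0, "claw": 0.094}]'

```text
time_s: 11.9
ee_pos: [0.5275, -0.3272, 0.0186]
eef_rot: [3.135, -0.008, 0.196]
force: [-0.8, -0.1, 1.0]
grip_width: 0.0761
```

```bash
python3 plan.py .525 -.3265 .018 11 1; python3 - <<'E'
from head import *
from station import ctrl
o=ctrl.get_obs()
n,b="scene",(90,60,290,210)
im,d=vision.camera(n); cv2.imwrite(f"pics/i_{n}.png",cv2.resize(im[b[1]:b[3],b[0]:b[2],::-1],None,fx=3,fy=3)); print(*head(im,d,n,o['ee_pos'],o['eef_rot'][2]))
E
```

```text
t 11.9 pos [ 0.5275 -0.3272  0.0186] rpy [179.62  -0.48  11.24] F [-0.8 -0.1  1. ] w 0.0761
0 s [-0.0023 -0.0012  0.0005] a [ 0.38 -0.48  0.24]
[153.  157.9] [142 149  23  19 339] [ 0.5811 -0.3104  0.0661] [ 0.5809 -0.3132  0.0657] z 0.0662 slope deg [ 0.2 -1.2] [ 0.581  -0.3108  0.0662]
```

View pics/i_scene.png

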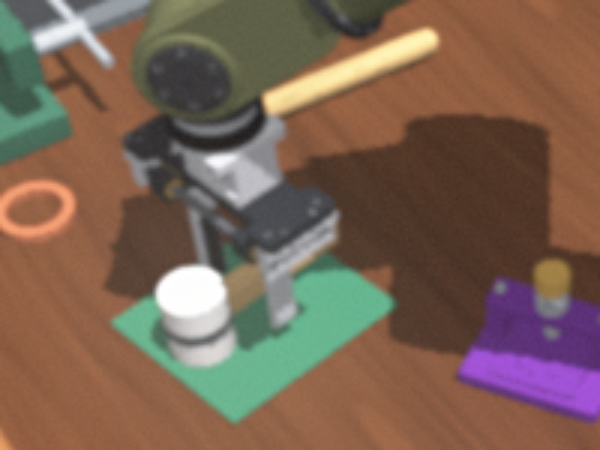

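The mallet stands level on the pad with the fingers open. I'll retreat straight up.

Call:
step_arm --steps '[{"x": -0.001, "y": 0, "z": -0.01, "ax": 0, "ay": 0, "az": 0, "claw": 0.094}, {"x": 0, "y": 0, "z": -0.02, "ax": 0, "ay": 0, "az": 0, "claw": 0.094}, {"x": 0, "y": 0, "z": -0.03, "ax": 0, "ay": 0, "az": 0, "claw": 0.094}, {"x": 0, "y": 0, "z": -0.035, "ax": 0, "ay": 0, "az": 0, "claw": 0.094}, {"x": 0, "y": 0, "z": -0.035, "ax": 0, "ay": 0, "az": 0, "claw": 0.094}]'

```text
time_s: 12.37
ee_pos: [0.5219, -0.3248, 0.1474]
eef_rot: [-3.138, 0.001, 0.196]
force: [0.1, -0.2, -0.5]
grip_width: 0.0942
```

Call:
step_arm --steps '[{"x": -0.03, "y": 0, "z": -0.02, "ax": 0, "ay": 0, "az": 0, "claw": 0.094}, {"x": -0.04, "y": 0, "z": -0.01, "ax": 0, "ay": 0, "az": 0, "claw": 0.094}, {"x": -0.03, "y": 0, "z": 0, "ax": 0, "ay": 0, "az": 0, "claw": 0.094}, {"x": 0, "y": 0, "z": 0, "ax": 0, "ay": 0, "az": 0, "claw": 0.094}, {"x": 0, "y": 0, "z": 0, "ax": 0, "ay": 0, "az": 0, "claw": 0.094}]'

```text
time_s: 12.78
ee_pos: [0.4224, -0.346, 0.1922]
eef_rot: [3.131, -0.009, 0.198]
force: [0.7, -0.1, 0.1]
grip_width: 0.0941
```

```bash
python3 - <<'E'
from head import *
for n in("scene","top"):
    im,d=vision.camera(n); cv2.imwrite(f"pics/j_{n}.png",im[:,:,::-1]); print(*head(im,d,n,[.5262,-.3265,.0184],.196))
E
```

```text
[153. 158.] [142 149  23  19 335] [ 0.582  -0.3104  0.0659] [ 0.5814 -0.3127  0.0649] z 0.066 slope deg [ 0.7 -0.4] [ 0.5813 -0.3107  0.066 ]
[436.2 170.2] [424 159  25  24 463] [ 0.5782 -0.3125  0.0679] [ 0.578  -0.3141  0.0675] z 0.068 slope deg [-0.4 -0.8] [ 0.5782 -0.3132  0.068 ]
```

View pics/j_scene.png

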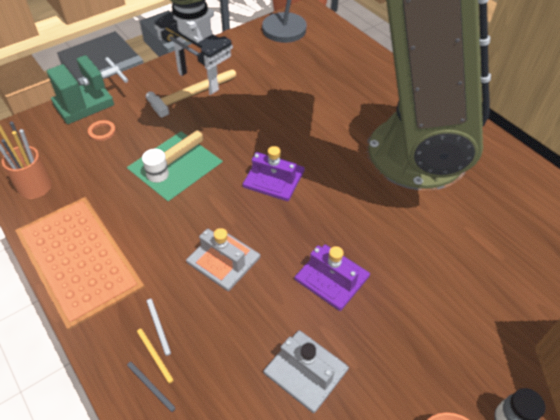

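View pics/j_top.png

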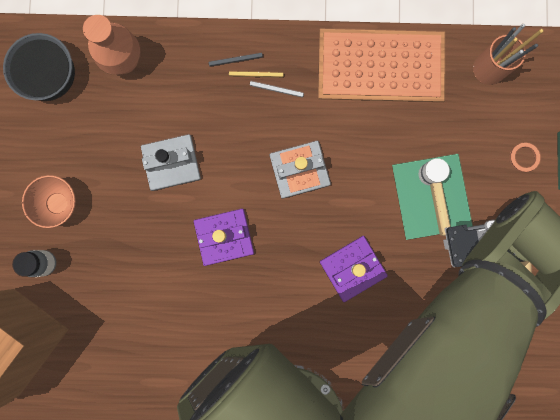

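The mallet stands level and still on the pad, with its head at top-view (436,170). The arm is clear of it, and the other stands have not moved.

```bash
python3 -c "
from station import ctrl,ticket
print(ticket.hand_in())"
```

```text
the job is handed in; nothing more can be done
None
```

I picked up the white mallet and pressed the brass-capped punch over the copper plaque down to its hard stop. I then stood the mallet back on the green pad and let go. The job was handed in at about 13 s of the 51 s allowed.

- **Strike:** The head was centred on the cap to about 1 mm in the scene view. Upward force on the tool reached 26 N, about 30 N above the hanging reading and well over the 5–8 N spring. The tool had gone down about 13 mm from the expected contact height. The cap was seen back up afterwards. I did not measure the punch travel directly, and I did not look for a mark on the copper.
- **Other punches:** The arm never went near the black-capped punch. Both purple stands look unmoved in the last pictures.
- **Mallet at the end:** Both cameras show it upright and level, standing on the pad. Its position matched before and after the gripper withdrew, and the gripper is open and clear.
- **Checks that disagreed:** The two cameras differ by 2–4 mm on positions, which is inside the tolerances. The top-view head measurement failed just before the strike because it found no head pixels, so I relied on the scene camera for centring. While I lowered the mallet, the force barely changed at contact. I took the stalled height as contact, and the pictures after release confirmed it.

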